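# Put the cooking ingredients away

### The arm

A 6-joint arm with a two-finger parallel gripper is mounted at the origin on a cart in front of the work surface, level with it; the furniture and walls round the work are solid. World frame = base frame: x ahead of the robot, y to its left, z up, the work surface at z = 0. Lengths are in m, angles in rad, forces in N, time in s.
With the tool pointing down it reaches from about 0.275 to 0.975 m from the base axis. Payload 8.4 kg.
Tool frame: the origin (TCP) lies on the centre line of the jaws, within the pads' length; the fingertips stand robot.nose_length ahead of it and the grasp point (between the pads) lies 8 mm behind it (robot.nose_length is the distance from the TCP to the fingertips, in m); z points along the fingers, y is the direction in which the jaws open and shut (so a half turn about z gives the same grasp; the last joint's range is limited). The gripper opens to 92 mm and grips with 3 to 60 N. Pads are 20 mm wide; open, the fingers measure 128 mm over their backs; the gripper's body (75 mm by 189 mm) begins 69 mm behind the grasp point.
Start: joints at [1.291, 0.353, 1.633, -0, 1.155, -0.002], TCP at [0.171, 0.601, 0.226] pointing down, gripper open.
Joint ranges: [-2.63, 2.63], [-0.92, 2.1], [0.06, 2.66], [-1.3, 4.44], [0, 2.69], [-3.02, 3.02]. Speed limits (rad/s): [2.22, 2.22, 2.79, 3.14, 3.14, 3.14].

### API

Orientations are given as a unit quaternion [x, y, z, w].
In Python, from rig import robot, imaging gives the robot as it stands. The module is installed in compiled form; this text tells all that it offers.
- The arm moves only by the tool apply_moves, never from a script. Its argument "moves" is a list of rows, each a list of 7 numbers: the shift along the tool's x, y, z in mm, then the turn, a rotation vector about the tool's x, y, z in degrees, then the closure, from -1 (fully open) to 1 (shut). A call has 1 to 10 rows; each row shifts and turns the commanded pose from where the row before left it, along the tool's axes as they then stand; what a row does not reach is not made up. A row lasts 1/8 s, in which the tool goes at most 62.5 mm and 10.7 degrees, less where a joint would pass 70% of its speed; a pose out of reach is approached as far as the arm can. A call is refused whole if a number of a shift passes 62.5 or a number of a turn 10.7, either way. A call with a gripper value outside its range is refused whole. The fingers move at their own pace and stop on an object; the grip force is fixed at half the most. Time passes only in rows, so rows that do not move let the fingers close. It gives the time, the measured TCP pose, the force and the opening at its end, in the units of the state.
- robot.get_state(): the state, without advancing time (a new reading comes with each control period).
- imaging.read_camera(name): name is "side" or "top" or "wrist"; returns (picture, depth): 480x640x3 uint8, blue, green, red; 480x640 float32, m along the optical axis (not along the pixel's ray), 0 where there is no reading.
- imaging.camera_info(name): a dict with "camera_matrix" (3x3 intrinsics, pixels), "world_to_cam" (4x4, takes a point from world to camera coordinates). Camera axes: x right, y up, looking along -z (the intrinsics and any distortion apply to the point x, -y, -z); pixel columns grow to the right and rows downward; lengths in m; the calibration is good to about 2 mm. A picture is of the moment at which its call begins: read the wrist's pose just before it. camera_info takes no time and is no camera call; for the wrist camera it gives the pose at the moment of the call.
- robot.sign_off(): hands the job in, once; it reports no verdict.
The state is a dict: "t": time; "q": joint angles; "joint_velocities": joint speeds; "effort": joint torques, N m; "tcp_pos": TCP position; "eef_rot": TCP orientation; "contact_force": force on the tool from outside, world axes, zero at the start; "wrist_torque": the same for the moment, N m; "opening": finger opening in m.
Only numpy, scipy, OpenCV 4.12 (cv2) and the standard library are available. Lean on these libraries where they do the work, as an engineer would, in place of code of your own. Each camera call takes 0.05 s, during which the arm holds its last target.

### The job

Put the cooking ingredients that stand along the front of the worktop away where they belong: stand the jar with the red lid upright in the red-marked bay of the wooden spice caddy and the jar with the yellow lid upright in its yellow-marked bay, and put the lemon and the garlic into the shallow green tray, both resting on its floor. Leave the white soap pump bottle and the chopsticks where they are.

Things in the scene. Friction and masses are not known exactly. Their poses are not given: they have to be found in the camera images.
- red_jar: round spice jar with a red lid and a dark label, 45 mm in diameter, 108 mm high (the lid is the top 21 mm), 0.1 kg, standing upright in the front row, loose (another jar with a red lid at the very back of the worktop is fixed clutter). Origin: centre of its underside, z up
- yellow_jar: round spice jar with a mustard-yellow lid, 45 mm in diameter, 100 mm high (the lid is the top 20 mm), 0.1 kg, standing upright, loose. Origin: centre of its underside, z up
- lemon: yellow lemon, 78 mm long (along its x), 55 mm wide (y), 56 mm high, 0.1 kg, loose; best gripped across its 55 mm width. Origin: at the start, centre of its underside, z up
- garlic: whitish head of garlic, about 60 x 57 mm (x, y) and 58 mm high with a narrow top (widest about 20 to 30 mm up), 0.04 kg, loose. Origin: centre of its underside, z up
- spice_caddy: fixed open wooden box, 74 mm (its x) by 142 mm (its y), 45 mm high, with two square bays side by side along its y, each 62 x 62 mm inside, walls 6 mm, floor 6 mm above the worktop. Bay centres at y = -34 mm (red floor, red strips on its walls) and y = +34 mm (yellow floor, yellow strips). Origin: centre of its underside; it may be turned to any yaw
- produce_tray: fixed shallow green tray with a blue rim and white ribs, 130 mm (its x) by 165 mm (its y), open inside (122 x 157 mm), floor 4 mm above the worktop, rim top 21 mm above the worktop. Origin: centre of its underside
- soap_pump: bystander among the ingredients: round white soap pump bottle, 62 mm in diameter, 89 mm high with its pump, loose; leave it. Origin: centre of its underside
- chopsticks: bystander just behind the caddy and the tray: a pair of brown chopsticks lying together, 239 mm long (its x), 17 mm wide, 7 mm high, loose; leave them. Origin: centre of their underside
Not all that is in view belongs to the job. There is more than one size of the lemon; the one meant has the size given above.

How it is judged:
By the outcome, as a careful person would: the job done as asked, in the order asked, and still so for the second after the job is handed in, with the robot touching nothing.
It also fails if it takes over 93 s, if anything falls off the work surface, if the arm or the gripper's body presses on something with over 40 N, if the wrist force passes 120 N, or if a joint passes its speed limit or range.

## Working session

There is one attempt and no reset: what is moved stays moved. The work goes in short steps, Python scripts to look and compute and a tool call to move; the robot and the scene stay as the last step left them, time stands still between calls to the robot, and variables do not carry over. Pictures are saved under pics/ and viewed, and the job is handed in when it is done.

Besides the shell and the picture viewer there is one more tool, called after "Emit:" as name(argument=value, ...) on one line, values as JSON. apply_moves: Moves the arm, as the interface text tells. Its arguments: {"type":"object","properties":{"moves":{"type":"array","items":{"type":"array","items":{"type":"number"}}}},"required":["moves"]}

```bash
mkdir -p pics; ls
cat > h.py <<'E'
import numpy as np,cv2
from rig import robot,imaging
def shot(name,fn):
    info=imaging.camera_info(name)
    im,d=imaging.read_camera(name)
    cv2.imwrite(f'pics/{fn}.png',im); np.savez(f'pics/{fn}.npz',im=im,d=d,K=info['camera_matrix'],T=info['world_to_cam'])
    return im,d,info
def load(fn):
    z=np.load(f'pics/{fn}.npz');return z['im'],z['d'],z['K'],z['T']
def cloud(fn):
    im,d,K,T=load(fn)
    v,u=np.mgrid[0:480,0:640]
    x=(u-K[0,2])/K[0,0]*d;y=(v-K[1,2])/K[1,1]*d
    P=np.stack([x,-y,-d,np.ones_like(d)],-1)@np.linalg.inv(T).T
    return P[...,:3]
def ray(fn,u,v,z):
    im,d,K,T=load(fn);Ti=np.linalg.inv(T)
    r=Ti[:3,:3]@np.array([(u-K[0,2])/K[0,0],-(v-K[1,2])/K[1,1],-1]);c=Ti[:3,3]
    return c+r*(z-c[2])/r[2]
def proj(fn,p):
    im,d,K,T=load(fn);c=T@np.append(p,1);return K[0,0]*c[0]/-c[2]+K[0,2],K[1,1]*c[1]/c[2]+K[1,2]
E
python3 - <<'E'
from h import *
print(robot.nose_length,robot.get_state())
for n in('side','top','wrist'):
    im,d,i=shot(n,n+'0');print(n,{k:v for k,v in i.items()},(d>0).mean())
E
```

```text
pics
0.011 {'t': 0.0, 'q': array([ 1.29059087e+00,  3.53673031e-01,  1.63414294e+00, -6.98296296e-06,
        1.15517287e+00, -2.40157788e-03]), 'joint_velocities': array([-1.96719611e-04, -9.25410394e-04, -2.04074041e-04,  6.47119248e-05,
        2.37404401e-04,  5.04470158e-04]), 'effort': array([ 1.54742102e-03, -5.93852055e+01, -3.34204888e+01,  6.98496541e-02,
        2.37022934e-02, -9.94817378e-05]), 'tcp_pos': array([0.17127262, 0.60057374, 0.22484437]), 'eef_rot': array([ 1.38454280e-01,  9.90368580e-01, -6.91589645e-04, -9.51542986e-05]), 'contact_force': array([ 0.09228489, -0.13538855, -1.2480818 ]), 'wrist_torque': array([0.02407049, 0.04861762, 0.00666449]), 'opening': 0.09223338526266402}
side {'camera_matrix': array([[462.22856251,   0.        , 319.51589626],
       [  0.        , 462.22856251, 246.41096275],
       [  0.        ,   0.        ,   1.        ]]), 'world_to_cam': array([[-0.40126384, -0.9159409 ,  0.00629307,  0.12618023],
       [ 0.79293956, -0.34392267,  0.50295532, -0.51833151],
       [-0.45851302,  0.20680781,  0.8642895 , -0.65096513],
       [ 0
[... 285 characters left out ...]
9998701 ,  0.00305766, -0.11140223],
       [ 0.99588326,  0.01603453,  0.08921567, -0.56064211],
       [-0.08925311,  0.00163325,  0.99600764, -1.10362543],
       [ 0.        ,  0.        ,  0.        ,  1.        ]])} 0.9959928385416666
wrist {'camera_matrix': array([[333.22394179,   0.        , 317.24085306],
       [  0.        , 333.22394179, 237.88237353],
       [  0.        ,   0.        ,   1.        ]]), 'world_to_cam': array([[ 0.27457789,  0.96156354, -0.00159679, -0.62344633],
       [-0.9188474 ,  0.26188996, -0.29518317,  0.03319532],
       [-0.28341919,  0.08251797,  0.95543935, -0.39291793],
       [ 0.        ,  0.        ,  0.        ,  1.        ]])} 0.9958268229166667
```

View pics/side0.png

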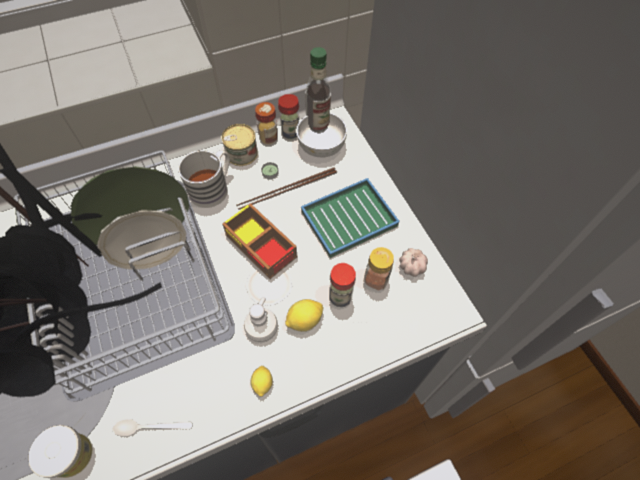

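View pics/top0.png

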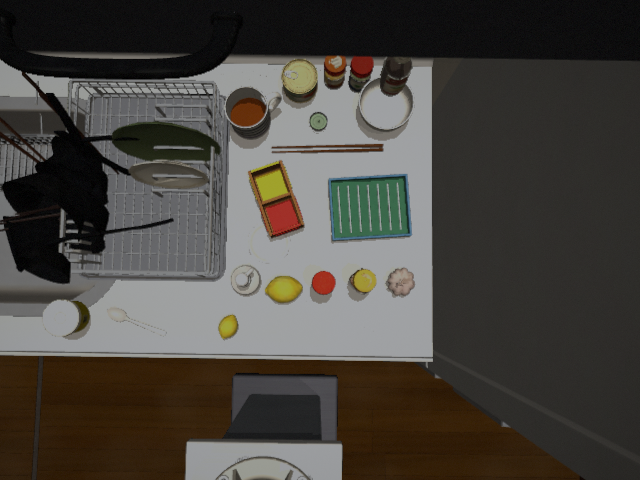

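View pics/wrist0.png

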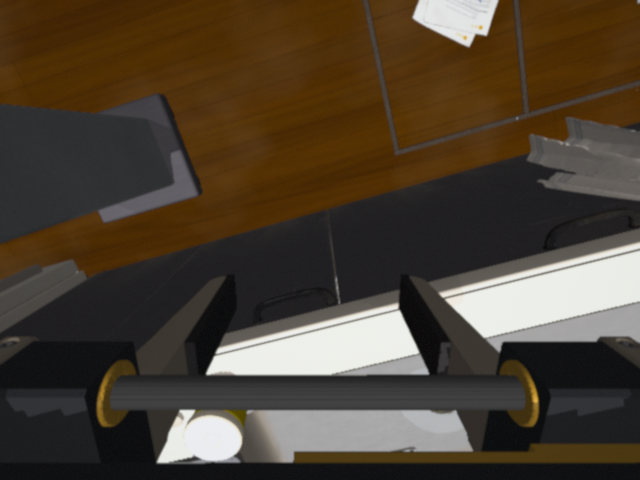

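Top view candidates: red-lid jar at front (323,283), back red-lid jar (361,68) and the orange-lid one (335,68) are clutter. Yellow-lid jar at (363,281); the yellow tin (300,80) is clutter. Lemons at (284,289), large, and (228,326), small. Garlic at (400,282), soap pump at (245,280). I'll measure them and check with a close crop.

Run:
```python
from h import *
boxes={'top0':dict(red=(305,262,343,303),yel=(346,262,382,300),lem=(262,272,304,306),gar=(385,264,417,300),slem=(215,312,241,342),soap=(228,262,263,297),caddy=(246,158,306,240),tray=(325,172,414,243),chop=(268,140,388,156)),
'side0':dict(red=(325,260,359,308),yel=(362,245,396,292),lem=(283,295,326,336),gar=(398,245,430,277),slem=(248,364,275,399),soap=(242,300,280,344),caddy=(220,203,300,277),tray=(300,178,400,256))}
for f in boxes:
    P=cloud(f);im=load(f)[0]
    for n,(a,b,c,e) in boxes[f].items():
        Q=P[b:e,a:c].reshape(-1,3);m=Q[:,2]>0.004;Q=Q[m]
        zt=np.percentile(Q[:,2],99.5)
        top=Q[Q[:,2]>zt-.006]
        print(f,n,'ztop %.3f'%zt,'x %.3f..%.3f y %.3f..%.3f'%(*np.percentile(Q[:,0],[1,99]),*np.percentile(Q[:,1],[1,99])),'top c',top.mean(0).round(4), ((np.percentile(top,1,0)+np.percentile(top,99,0))/2).round(4))
im=load('top0')[0]
cv2.imwrite('pics/crop1.png',cv2.resize(im[250:345,205:425],None,fx=3.6,fy=3.6,interpolation=cv2.INTER_CUBIC))
cv2.imwrite('pics/crop2.png',cv2.resize(im[135:250,235:425],None,fx=4.2,fy=4.2,interpolation=cv2.INTER_CUBIC))
```

```text
top0 red ztop 1.150 x 0.447..0.517 y -0.149..-0.085 top c [ 0.4616 -0.1006  1.1496] [ 0.4616 -0.1006  1.1496]
top0 yel ztop 1.150 x 0.455..0.512 y -0.220..-0.101 top c [ 0.4616 -0.1006  1.1496] [ 0.4616 -0.1006  1.1496]
top0 lem ztop 1.150 x 0.437..0.490 y -0.072..0.002 top c [ 0.4616 -0.1006  1.1496] [ 0.4616 -0.1006  1.1496]
top0 gar ztop 1.128 x 0.455..0.513 y -0.305..-0.247 top c [ 0.4616 -0.1006  1.1496] [ 0.4616 -0.1006  1.1496]
top0 slem ztop 0.041 x 0.362..0.412 y 0.059..0.099 top c [0.3872 0.0748 0.0511] [0.391  0.0595 0.1438]
top0 soap ztop 0.093 x 0.452..0.512 y 0.014..0.074 top c [0.4808 0.0407 0.1097] [ 0.4773 -0.0192  0.5922]
top0 caddy ztop 1.150 x 0.569..0.731 y -0.074..0.041 top c [ 0.4616 -0.1006  1.1496] [ 0.4616 -0.1006  1.1496]
top0 tray ztop 1.150 x 0.567..0.705 y -0.295..-0.125 top c [ 0.4616 -0.1006  1.1496] [ 0.4616 -0.1006  1.1496]
top0 chop ztop 0.184 x 0.748..0.781 y -0.240..-0.001 top c [ 0.4616 -0.1006  1.1496] [ 0.4616 -0.1006  1.1496]
side0 red ztop 0.823 x 0.450..0.498 y -0.135..-0.090 top c [0.1632 0.0719 0.8225] [0.1632 0.0719 0.8225]
side0 yel ztop 0.758 x 0.455..0.501 y -0.213..-0.167 top c [0.1632 0.0719 0.8225] [0.1632 0.0719 0.8225]
side0 lem ztop 0.823 x 0.435..0.493 y -0.067..0.004 top c [0.1632 0.0719 0.8225] [0.1632 0.0719 0.8225]
side0 gar ztop 0.823 x 0.454..0.507 y -0.297..-0.245 top c [0.1632 0.0719 0.8225] [0.1632 0.0719 0.8225]
side0 slem ztop 0.823 x 0.163..0.406 y 0.060..0.097 top c [0.1632 0.0719 0.8225] [0.1632 0.0719 0.8225]
side0 soap ztop 0.823 x 0.163..0.512 y 0.016..0.074 top c [0.1632 0.0719 0.8225] [0.1632 0.0719 0.8225]
side0 caddy ztop 0.823 x 0.570..0.729 y -0.071..0.050 top c [0.1632 0.0719 0.8225] [0.1632 0.0719 0.8225]
side0 tray ztop 0.823 x 0.483..0.759 y -0.293..-0.123 top c [0.1632 0.0719 0.8225] [0.1632 0.0719 0.8225]
```

View pics/crop1.png

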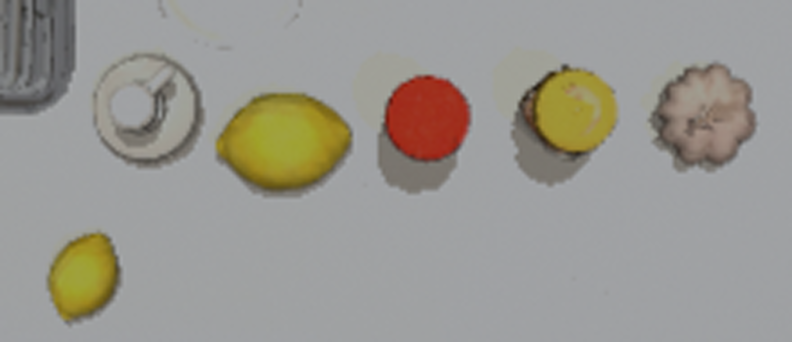

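View pics/crop2.png

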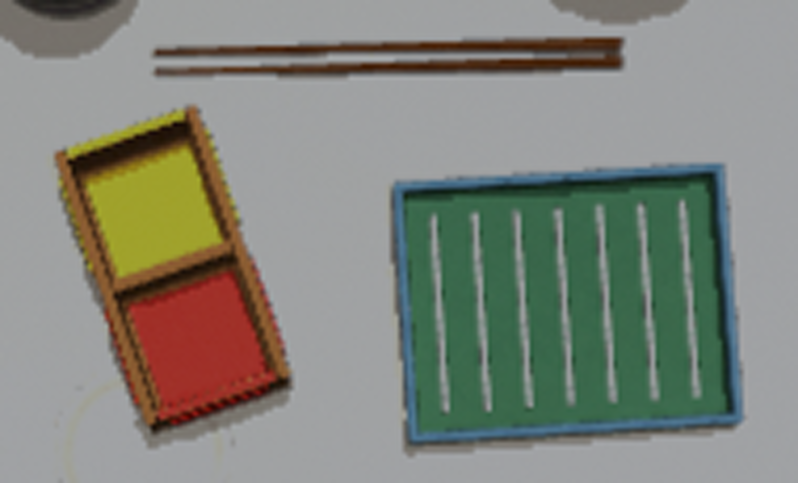

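The crops confirm the choice: the front red lid at (323,283), the yellow lid, the big lemon, not the small one, and the garlic. Invalid depth pixels polluted the z values, so I'll filter them and fit.

```bash
cat >> h.py <<'E'
boxes={'top0':dict(red=(305,262,343,303),yel=(346,262,382,300),lem=(262,272,304,306),gar=(385,264,417,300),soap=(228,262,263,297),caddy=(246,158,306,240),tray=(325,172,414,243),chop=(268,140,388,156)),
'side0':dict(red=(325,260,359,308),yel=(362,245,396,292),lem=(283,295,326,336),gar=(398,245,430,277),soap=(242,300,280,344),caddy=(220,203,300,277),tray=(300,178,400,256))}
E
python3 - <<'E'
from h import *
for f in ('top0','side0'):
    P=cloud(f);d=load(f)[1]
    for n,(a,b,c,e) in boxes[f].items():
        Q=P[b:e,a:c][d[b:e,a:c]>0.2];Q=Q[(Q[:,2]<.15)&(Q[:,2]>0.004)]
        zt=np.percentile(Q[:,2],98)
        top=Q[Q[:,2]>zt-.006]
        (cx,cy),r=cv2.minEnclosingCircle(top[:,:2].astype(np.float32))
        q=Q[Q[:,2]>.012]
        rect=cv2.minAreaRect((q[:,:2]*1000).astype(np.float32))
        print(f,n,'ztop %.4f'%zt,'topcirc %.4f %.4f r%.4f'%(cx,cy,r),len(top),'mid',((np.percentile(Q,1,0)+np.percentile(Q,99,0))/2)[:2].round(4),'rect',np.round(rect[0],1),np.round(rect[1],1),round(rect[2],1))
    print('table z',np.median(P[300:340,280:400,2]) if f=='top0' else np.median(P[330:345,380:420,2]))
P=cloud('top0')
# caddy floors / tray floor
for (u,v) in [(270,185),(283,215),(370,200),(340,225)]: print(P[v-2:v+3,u-2:u+3].reshape(-1,3).mean(0).round(4))
E
```

```text
top0 red ztop 0.1122 topcirc 0.4767 -0.1154 r0.0220 370 mid [ 0.4822 -0.1169] rect [ 476.7 -115.3] [44.1 44. ] 1.2
top0 yel ztop 0.1044 topcirc 0.4819 -0.1941 r0.0219 365 mid [ 0.4839 -0.1944] rect [ 482.2 -193.9] [45.  43.7] 42.0
top0 lem ztop 0.0576 topcirc 0.4659 -0.0366 r0.0220 201 mid [ 0.4633 -0.0343] rect [463.6 -35.7] [58.8 63.6] 45.3
top0 gar ztop 0.0547 topcirc 0.4804 -0.2707 r0.0094 41 mid [ 0.4837 -0.2766] rect [ 482.2 -274. ] [55.2 54.5] 1.9
top0 soap ztop 0.0914 topcirc 0.4861 0.0387 r0.0199 145 mid [0.4817 0.0442] rect [481.6  43.7] [59.6 60. ] 0.9
top0 caddy ztop 0.0484 topcirc 0.6484 -0.0157 r0.0791 580 mid [ 0.6518 -0.0146] rect [647.8 -15.9] [144.6  77.1] 20.1
top0 tray ztop 0.0236 topcirc 0.6361 -0.2107 r0.1035 634 mid [ 0.6366 -0.2108] rect [ 637.2 -210.6] [131.4 166.3] 4.4
top0 chop ztop 0.0112 topcirc 0.7628 -0.1233 r0.1253 398 mid [ 0.7647 -0.1203] rect [ 765.3 -182. ] [11.1 91.2] 2.6
table z 0.00017748336701084444
side0 red ztop 0.1110 topcirc 0.4763 -0.1135 r0.0224 467 mid [ 0.4756 -0.113 ] rect [ 474.7 -113.4] [43.7 44.4] 30.2
side0 yel ztop 0.1037 topcirc 0.4811 -0.1929 r0.0228 419 mid [ 0.4787 -0.1906] rect [ 480.8 -192.5] [45.3 44.1] 37.1
side0 lem ztop 0.0570 topcirc 0.4623 -0.0333 r0.0211 315 mid [ 0.4641 -0.0326] rect [461.7 -33.4] [59.6 60.7] 48.6
side0 gar ztop 0.0526 topcirc 0.4795 -0.2708 r0.0108 50 mid [ 0.4807 -0.272 ] rect [ 480.4 -273.1] [55.1 54.2] 11.3
side0 soap ztop 0.0912 topcirc 0.4831 0.0417 r0.0175 187 mid [0.4815 0.0451] rect [477.   45.5] [60.9 54.7] 85.3
side0 caddy ztop 0.0479 topcirc 0.6482 -0.0147 r0.0802 653 mid [ 0.6503 -0.0147] rect [647.5 -14.6] [145.6  78.3] 20.1
side0 tray ztop 0.1016 topcirc 0.4851 -0.1949 r0.0207 160 mid [ 0.6231 -0.2087] rect [ 590.1 -213. ] [225.7 167.3] 4.4
table z 0.0011214193347622303
[ 6.816e-01 -6.000e-04  8.300e-03]
[ 0.612  -0.0322  0.0533]
[ 0.6536 -0.2124  0.0048]
[ 0.5994 -0.1497  0.0043]
```

```bash
cat >> h.py <<'E'
from scipy.spatial.transform import Rotation as R
def need(tgt,yaw=None,s=None):
    """tgt TCP xyz (m), yaw = world angle of tool y (deg). prints tool shift mm (at the current orientation) and, after turning, alternative"""
    s=s or robot.get_state();r=R.from_quat(s['eef_rot'])
    M=r.as_matrix();cy=np.degrees(np.arctan2(M[1,1],M[0,1]))
    d=np.array(tgt)-s['tcp_pos']
    print('t %.2f'%s['t'],'tcp',s['tcp_pos'].round(4),'yaw %.2f'%cy,'tilt',(M[:2,2]).round(4),'F',s['contact_force'].round(1),'open %.4f'%s['opening'],'q6 %.2f'%s['q'][5])
    print('shift now-axes mm',(M.T@d*1000).round(1),'n=',np.ceil(np.abs(M.T@d).max()/.0625))
    if yaw is not None:
        a=np.radians(yaw);N=np.array([[-np.sin(a),np.cos(a),0],[np.cos(a),np.sin(a),0],[0,0,-1]]).T
        # columns: x=( -sin,cos,0), y=(cos,sin,0), z down
        rv=np.degrees(R.from_matrix(M.T@N).as_rotvec());print('turn',rv.round(2),'then shift',(N.T@d*1000).round(1))
E
python3 - <<'E'
from h import *
need([.4765,-.1145,.225],0)
P=cloud('top0');d=load('top0')[1];im=load('top0')[0]
# lemon yaw via PCA of silhouette
hsv=cv2.cvtColor(im,cv2.COLOR_BGR2HSV)
m=(hsv[...,1]>120)&(d>.2);m[:272]=0;m[306:]=0;m[:,:262]=0;m[:,304:]=0
q=P[m][:,:2];print(cv2.minAreaRect((q*1000).astype(np.float32)));w,v=np.linalg.eigh(np.cov(q.T));print('long axis',np.degrees(np.arctan2(v[1,1],v[0,1])))
# tall things
T=(d>.2)&(P[...,2]>.25)&(P[...,0]>-.3)
print('tall x,y range',P[T].min(0),P[T].max(0))
for y0 in np.arange(-.3,.8,.1):
    k=T&(P[...,1]>y0)&(P[...,1]<y0+.1)
    if k.any(): print(round(y0,1),'xmin %.2f zmin %.2f zmax %.2f'%(P[k][:,0].min(),P[k][:,2].min(),P[k][:,2].max()))
E
```

```text
t 0.15 tcp [0.1713 0.6007 0.225 ] yaw 74.08 tilt [-0.0003 -0.001 ] F [-0.3  0.   0.1] open 0.0919 q6 -0.00
shift now-axes mm [-4.896e+02 -6.041e+02  6.000e-01] n= 10.0
turn [-5.000e-02  4.000e-02  7.408e+01] then shift [-715.2  305.2    0. ]
((464.2299499511719, -35.240657806396484), (57.76388168334961, 60.036651611328125), 46.5853157043457)
long axis 95.43879149254701
tall x,y range [ 0.26760038 -0.40201359  0.2500021 ] [0.8564641  0.41530495 0.8882892 ]
-0.3 xmin 0.61 zmin 0.81 zmax 0.89
-0.2 xmin 0.61 zmin 0.81 zmax 0.89
-0.1 xmin 0.57 zmin 0.81 zmax 0.88
0.0 xmin 0.57 zmin 0.81 zmax 0.88
0.2 xmin 0.68 zmin 0.25 zmax 0.37
0.3 xmin 0.66 zmin 0.25 zmax 0.36
0.4 xmin 0.56 zmin 0.25 zmax 0.26
```

Emit:
apply_moves(moves=[[0,0,0,0,0,10.5,-1],[0,0,0,0,0,10.5,-1],[0,0,0,0,0,10.5,-1],[0,0,0,0,0,10.5,-1],[0,0,0,0,0,10.5,-1],[0,0,0,0,0,10.5,-1],[0,0,0,0,0,10.5,-1]])

```text
t: 1.02
tcp_pos: [0.1713, 0.6008, 0.2253]
eef_rot: [0.706, 0.709, -0.0, 0.0]
contact_force: [-1.2, -0.5, -1.2]
opening: 0.0918
```

Emit:
apply_moves(moves=[[-55,23,0,0,0,0,-1],[-55,23,0,0,0,0,-1],[-55,23,0,0,0,0,-1],[-55,23,0,0,0,0,-1],[-55,23,0,0,0,0,-1],[-55,23,0,0,0,0,-1],[-55,23,0,0,0,0,-1],[-55,23,0,0,0,0,-1],[-55,23,0,0,0,0,-1],[-55,23,0,0,0,0,-1]])

```text
t: 2.28
tcp_pos: [0.4074, 0.0515, 0.2258]
eef_rot: [0.704, 0.711, 0.0, 0.0]
contact_force: [1.1, 0.1, 1.3]
opening: 0.0917
```

Run:
```python
from h import *
need([.4765,-.1145,.225],0)
```

```text
t 2.27 tcp [0.4074 0.0515 0.2258] yaw 0.58 tilt [0.0007 0.0002] F [1.1 0.1 1.3] open 0.0917 q6 0.11
shift now-axes mm [-166.7   67.4    0.8] n= 3.0
turn [ 0.04 -0.01  0.58] then shift [-166.    69.1    0.8]
```

Emit:
apply_moves(moves=[[-56,22.5,0,0,0,0,-1],[-56,22.5,0,0,0,0,-1],[-55,22.5,0,0,0,0,-1],[0,0,0,0,0,0.5,-1]])

```text
t: 2.78
tcp_pos: [0.4773, -0.1162, 0.2254]
eef_rot: [0.708, 0.706, -0.0, 0.0]
contact_force: [-0.1, 0.6, -0.1]
opening: 0.0918
```

Run:
```python
from h import *
need([.4765,-.1145,.07],0)
shot('wrist','w1')
for p in([.4765,-.1145,.11],[.4815,-.1932,.102],[.6159,-.0269,.006],[.464,-.0345,.057]):print(p,proj('w1',p))
```

```text
t 2.77 tcp [ 0.4773 -0.1162  0.2254] yaw -0.17 tilt [ 0.0004 -0.0007] F [-0.1  0.6 -0.1] open 0.0918 q6 -0.24
shift now-axes mm [  1.8  -0.8 155.4] n= 3.0
turn [ 0.02  0.04 -0.17] then shift [  1.7  -0.8 155.4]
[0.4765, -0.1145, 0.11] (np.float64(316.79124146483616), np.float64(233.97651783313898))
[0.4815, -0.1932, 0.102] (np.float64(322.3544932936711), np.float64(310.76389288796065))
[0.6159, -0.0269, 0.006] (np.float64(445.7013994154785), np.float64(128.31926863822693))
[0.464, -0.0345, 0.057] (np.float64(303.239194047898), np.float64(136.41919220898748))
```

View pics/w1.png

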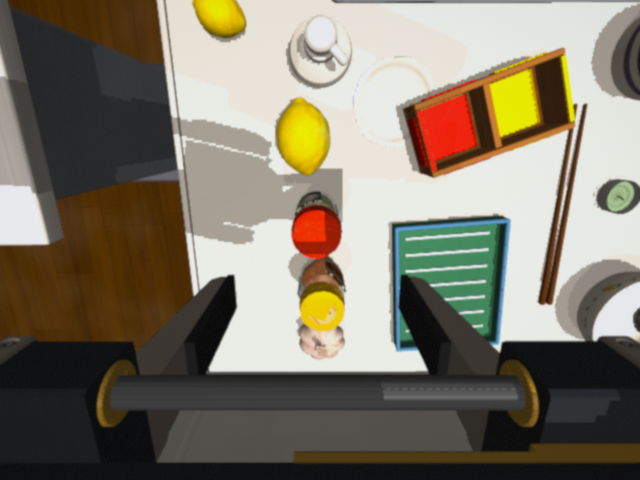

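The red lid is at (316,231), predicted (317,234), so the poses agree within about 2 mm. Descending on the red jar.

Emit:
apply_moves(moves=[[2,-1,52,0,0,0,-1],[0,0,52,0,0,0,-1],[0,0,30,0,0,0,-1],[0,0,21,0,0,0,-1],[0,0,0,0,0,0,1],[0,0,0,0,0,0,1],[0,0,0,0,0,0,1],[0,0,0,0,0,0,1],[0,0,0,0,0,0,1]])

```text
t: 3.95
tcp_pos: [0.4755, -0.111, 0.071]
eef_rot: [0.707, 0.708, 0.0, 0.0]
contact_force: [0.0, 0.2, -0.9]
opening: 0.0447
```

Run:
```python
from h import *
need([.4765,-.1145,.155])
```

```text
t 3.95 tcp [ 0.4755 -0.111   0.071 ] yaw 0.08 tilt [ 0.0009 -0.0002] F [ 0.   0.2 -0.9] open 0.0447 q6 -0.23
shift now-axes mm [ -3.5   1.1 -84. ] n= 2.0
```

Emit:
apply_moves(moves=[[0,0,-30,0,0,0,1],[0,0,-40,0,0,0,1],[0,0,-20,0,0,10,1],[0,0,0,0,0,10,1],[0,0,0,0,0,10,1],[0,0,0,0,0,10,1],[0,0,0,0,0,10,1],[0,0,0,0,0,10,1],[0,0,0,0,0,10,1],[0,0,0,0,0,0,1]])

```text
t: 5.2
tcp_pos: [0.475, -0.1109, 0.1605]
eef_rot: [0.985, 0.175, -0.0, -0.0]
contact_force: [0.1, 0.2, -1.1]
opening: 0.0445
```

Run:
```python
from h import *
need([.6159,-.0269,.16],-69.9)
shot('wrist','w2');im=load('w2')[0]
im2,d,i=shot('top','t2')
f='t2';P=cloud(f);hsv=cv2.cvtColor(im2,cv2.COLOR_BGR2HSV)
m=(d>.2)&(P[...,2]>.16)&(P[...,2]<.22)
print(m.sum())
```

```text
t 5.20 tcp [ 0.475  -0.1109  0.1605] yaw -69.86 tilt [-0.0003  0.0001] F [ 0.1  0.2 -1.1] open 0.0445 q6 0.99
shift now-axes mm [161.2 -30.3   0.5] n= 3.0
turn [-0.01  0.02  0.04] then shift [161.2 -30.5   0.5]
9924
```

View pics/w2.png

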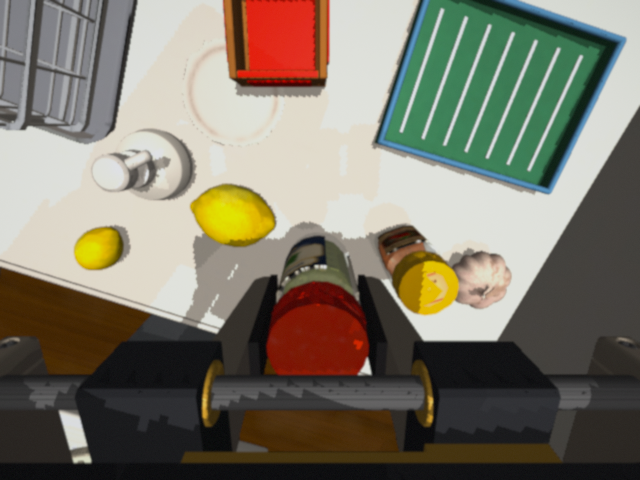

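View pics/t2.png

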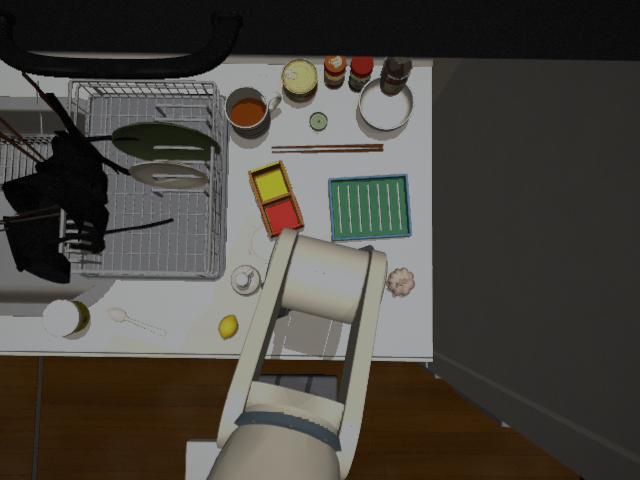

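Run:
```python
from h import *
im,d,K,T=load('w2')
P=cloud('w2');hsv=cv2.cvtColor(im,cv2.COLOR_BGR2HSV)
m=((hsv[...,0]<8)|(hsv[...,0]>172))&(hsv[...,1]>150)&(d>.1);m[:270]=0
q=P[m];print(np.percentile(q,[2,50,98],axis=0).round(4))
top=q[q[:,2]>np.percentile(q[:,2],80)-.003]
print(top.mean(0), cv2.minEnclosingCircle(top[:,:2].astype(np.float32)))
for v in (295,325,350): print(v,ray('w2',317,v,.1975))
print(robot.get_state()['tcp_pos'])
```

```text
[[ 0.4575 -0.132   0.18  ]
 [ 0.4783 -0.1097  0.1972]
 [ 0.4932 -0.0914  0.1987]]
[ 0.47488219 -0.11136291  0.19745112] ((0.471336305141449, -0.11282552778720856), 0.02265048399567604)
295 [ 0.49503921 -0.10393508  0.1975    ]
325 [ 0.48202437 -0.10870012  0.1975    ]
350 [ 0.47056027 -0.1128974   0.1975    ]
[ 0.47506092 -0.11089768  0.16056827]
```

The lid centre sits 4 mm behind the TCP along tool x, so I'll compensate for that.

Emit:
apply_moves(moves=[[55,-10,0,0,0,0,1],[55,-10,0,0,0,0,1],[55,-10,0,0,0,0,1],[0,0,0,0,0,0,1],[0,0,0,0,0,0,1]])

```text
t: 5.92
tcp_pos: [0.619, -0.0261, 0.16]
eef_rot: [0.984, 0.176, -0.001, -0.0]
contact_force: [0.3, 0.2, -1.5]
opening: 0.0439
```

Run:
```python
from h import *
c=np.array([.6159,-.0269]);a=np.radians(-69.9);xt=np.array([-np.sin(a),np.cos(a)])
t=c+.004*xt
need([*t,.079],-69.9)
shot('wrist','w3')
```

```text
t 5.92 tcp [ 0.619  -0.0261  0.16  ] yaw -69.77 tilt [-0.0017 -0.0002] F [ 0.3  0.2 -1.5] open 0.0439 q6 1.17
shift now-axes mm [ 1.  -0.2 81. ] n= 2.0
turn [-0.03  0.1   0.13] then shift [ 0.8 -0.3 81. ]
```

View pics/w3.png

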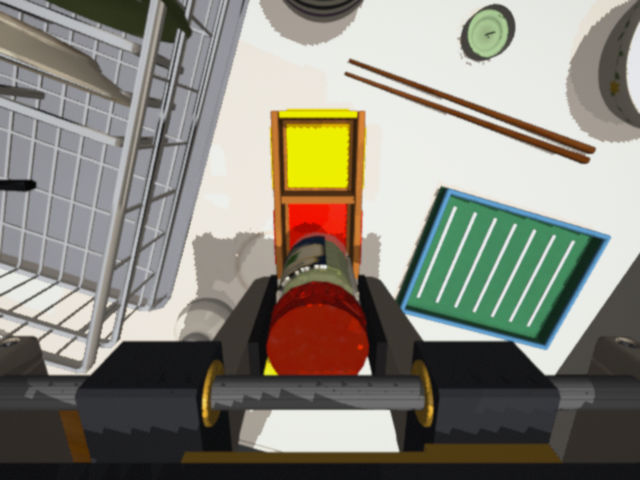

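Jar centred over the bay laterally: caddy columns 272–365, jar centre 317. Lowering it.

Emit:
apply_moves(moves=[[1,0,40,0,0,0,1],[0,0,25,0,0,0,1],[0,0,12,0,0,0,1],[0,0,4,0,0,0,1],[0,0,1,0,0,0,1],[0,0,0,0,0,0,1]])

```text
t: 6.72
tcp_pos: [0.6213, -0.0258, 0.0795]
eef_rot: [0.985, 0.174, 0.001, 0.0]
contact_force: [0.2, -0.3, -1.7]
opening: 0.0444
```

Run:
```python
from h import *
need([.4815,-.1932,.225],0)
shot('side','s3')
im=load('s3')[0];cv2.imwrite('pics/s3c.png',cv2.resize(im[150:330,180:440],None,fx=3,fy=3))
```

```text
t 6.72 tcp [ 0.6213 -0.0258  0.0795] yaw -69.92 tilt [ 0.0014 -0.0001] F [ 0.2 -0.3 -1.7] open 0.0444 q6 1.18
shift now-axes mm [-188.6  109.3 -145.7] n= 4.0
turn [ 7.000e-02 -4.000e-02 -6.992e+01] then shift [-167.4 -139.8 -145.5]
```

View pics/s3c.png

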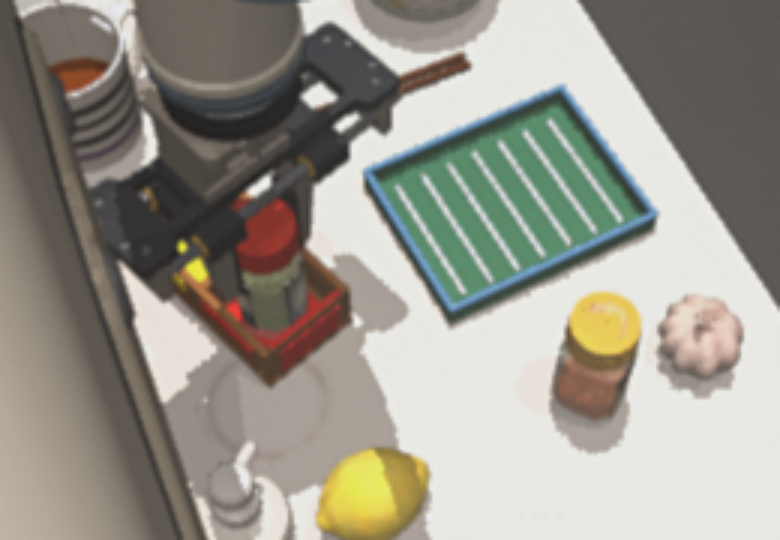

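Emit:
apply_moves(moves=[[-1,0,2,0,0,0,1],[0,0,0,0,0,0,1],[0,0,0,0,0,0,-1],[0,0,0,0,0,0,-1],[0,0,0,0,0,0,-1],[0,0,-40,0,0,0,-1],[0,0,-55,0,0,0,-1],[0,0,-50,0,0,0,-1],[0,0,0,0,0,0,-1]])

```text
t: 7.9
tcp_pos: [0.6223, -0.0262, 0.2261]
eef_rot: [0.985, 0.174, 0.004, 0.001]
contact_force: [-0.7, 0.4, -0.2]
opening: 0.0915
```

Emit:
apply_moves(moves=[[-47,27,0,0,0,0,-1],[-47,27,0,0,0,0,-1],[-47,27,0,0,0,0,-1],[-47,27,0,0,0,0,-1],[0,0,0,0,0,0,-1]])

```text
t: 8.52
tcp_pos: [0.4776, -0.1938, 0.2205]
eef_rot: [0.985, 0.173, -0.001, -0.0]
contact_force: [1.8, 0.6, -0.2]
opening: 0.092
```

Emit:
apply_moves(moves=[[0,0,0,0,0,-10,-1],[0,0,0,0,0,-10,-1],[0,0,0,0,0,-10,-1],[0,0,0,0,0,-10,-1],[0,0,0,0,0,-10,-1],[0,0,0,0,0,-10,-1],[0,0,0,0,0,-10,-1],[0,0,0,0,0,0,-1]])

```text
t: 9.52
tcp_pos: [0.4806, -0.1912, 0.2207]
eef_rot: [0.707, 0.707, -0.0, -0.001]
contact_force: [-0.8, -1.2, 0.1]
opening: 0.092
```

Run:
```python
from h import *
need([.4815,-.1935,.068],0)
shot('wrist','w4')
for p in([.4815,-.1932,.1],[.6159,-.0269,.114],[.6797,-.0035,.006]):print(p,proj('w4',p))
```

```text
t 9.53 tcp [ 0.4806 -0.1912  0.2207] yaw 0.05 tilt [-0.001   0.0007] F [-0.8 -1.2  0.1] open 0.0920 q6 -0.38
shift now-axes mm [ -2.4   1.1 152.7] n= 3.0
turn [-0.05 -0.04  0.05] then shift [ -2.3   0.9 152.7]
[0.4815, -0.1932, 0.1] (np.float64(318.9320430256253), np.float64(236.43712289245545))
[0.6159, -0.0269, 0.114] (np.float64(514.0680379125387), np.float64(12.155063048978434))
[0.6797, -0.0035, 0.006] (np.float64(521.2959678787569), np.float64(23.425859120422587))
```

View pics/w4.png

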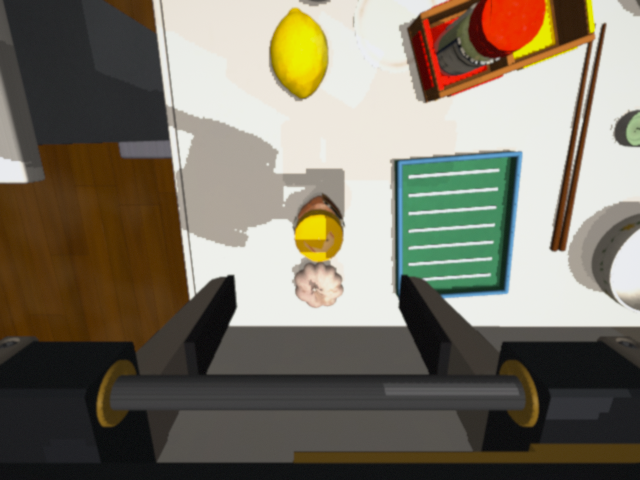

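The red jar stands in its bay, lid at (513,22). The yellow lid is at (319,235), matching the prediction of (319,236).

Emit:
apply_moves(moves=[[-4,1,52,0,0,0,-1],[0,0,52,0,0,0,-1],[0,0,30,0,0,0,-1],[0,0,18,0,0,0,-1],[0,0,0,0,0,0,1],[0,0,0,0,0,0,1],[0,0,0,0,0,0,1],[0,0,0,0,0,0,1],[0,0,0,0,0,0,1]])

```text
t: 10.7
tcp_pos: [0.4817, -0.1962, 0.0702]
eef_rot: [0.707, 0.708, 0.0, 0.0]
contact_force: [-1.0, 1.1, 4.3]
opening: 0.0499
```

Run:
```python
from h import *
need([.4815,-.1935,.155])
```

```text
t 10.70 tcp [ 0.4817 -0.1962  0.0702] yaw 0.07 tilt [ 0.0008 -0.0004] F [-1.   1.1  4.3] open 0.0499 q6 -0.39
shift now-axes mm [  2.7  -0.1 -84.8] n= 2.0
```

Emit:
apply_moves(moves=[[0,0,0,0,0,0,1],[0,0,0,0,0,0,1]])

```text
t: 10.95
tcp_pos: [0.4817, -0.1962, 0.0702]
eef_rot: [0.707, 0.708, 0.0, 0.0]
contact_force: [-0.9, 0.0, 6.2]
opening: 0.05
```

Run:
```python
from h import *
need([.4815,-.1935,.155])
shot('wrist','w5');shot('side','s5')
im=load('s5')[0];cv2.imwrite('pics/s5c.png',cv2.resize(im[180:340,270:470],None,fx=3.5,fy=3.5))
```

```text
t 10.95 tcp [ 0.4817 -0.1962  0.0702] yaw 0.08 tilt [ 0.0007 -0.0003] F [-0.9  0.   6.2] open 0.0500 q6 -0.39
shift now-axes mm [  2.7  -0.1 -84.8] n= 2.0
```

View pics/w5.png

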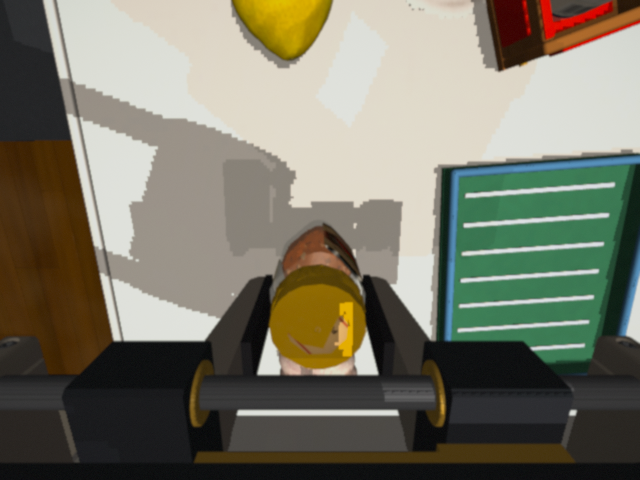

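View pics/s5c.png

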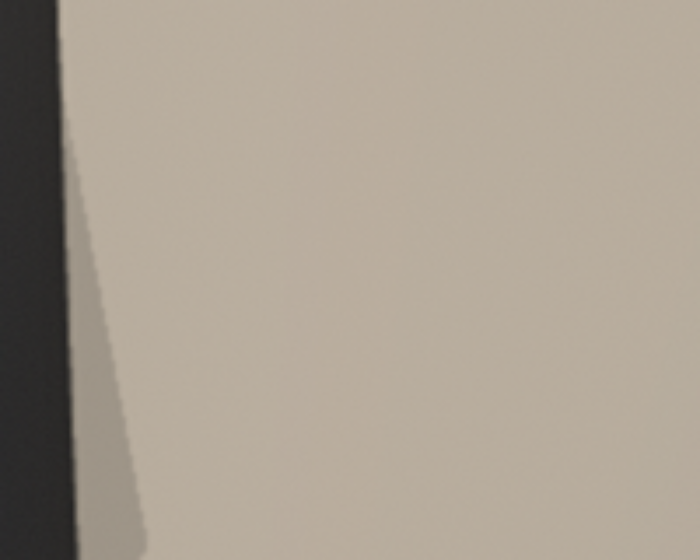

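Run:
```python
from h import *
def lid(fn,box):
    im,d,K,T=load(fn);P=cloud(fn);hsv=cv2.cvtColor(im,cv2.COLOR_BGR2HSV)
    a,b,c,e=box
    m=np.zeros(d.shape,bool);m[b:e,a:c]=1;m&=(d>.1)
    q=P[m];A=np.c_[q[:,:2]-q[:,:2].mean(0),np.ones(len(q))]
    s=np.linalg.lstsq(A,q[:,2],rcond=None);print(fn,q.mean(0).round(4),'slopes deg',np.degrees(np.arctan(s[0][:2])).round(2),'rms',np.sqrt(np.mean((A@s[0]-q[:,2])**2)).round(5))
lid('w5',(290,290,345,350));lid('w2',(290,310,345,360));lid('w4',(303,225,335,248))
im=load('w5')[0];cv2.imwrite('pics/w5c.png',cv2.resize(im[200:400,220:420],None,fx=3,fy=3))
```

```text
w5 [ 0.4811 -0.1902  0.1009] slopes deg [-0.33  0.33] rms 0.0006
w2 [ 0.4778 -0.1103  0.1976] slopes deg [-0.68  0.56] rms 0.00058
w4 [ 0.4811 -0.1926  0.1009] slopes deg [-0.41  1.2 ] rms 0.00066
```

View pics/w5c.png

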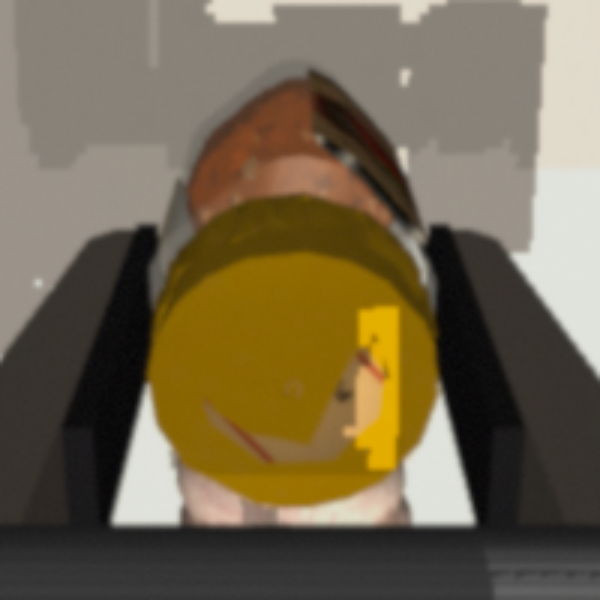

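The opening reads 50 mm, not 45. The lid is level, and the glass body looks squarish and is held across its corners, so this is a plausible grip. I'll lift slowly and check.

Emit:
apply_moves(moves=[[0,0,-10,0,0,0,1],[0,0,-20,0,0,0,1],[0,0,-30,0,0,0,1],[0,0,-30,0,0,0,1],[0,0,0,0,0,0,1]])

```text
t: 11.68
tcp_pos: [0.4828, -0.1966, 0.162]
eef_rot: [0.707, 0.708, 0.001, 0.002]
contact_force: [-0.5, 0.3, -1.1]
opening: 0.0499
```

Run:
```python
from h import *
need([.6797,-.0035,.16],-69.9)
shot('wrist','w6')
im=load('w6')[0];cv2.imwrite('pics/w6c.png',cv2.resize(im[150:400,200:440],None,fx=2.4,fy=2.4))
P=cloud('w6');print(P[300:350,300:330].reshape(-1,3).mean(0))
```

```text
t 11.68 tcp [ 0.4828 -0.1966  0.162 ] yaw 0.08 tilt [ 0.0042 -0.0017] F [-0.5  0.3 -1.1] open 0.0499 q6 -0.39
shift now-axes mm [192.8 197.2   2.5] n= 4.0
turn [ 2.700e-01 -6.000e-02  6.998e+01] then shift [ 251.3 -113.7    2. ]
[ 0.48103821 -0.19268342  0.19325637]
```

View pics/w6c.png

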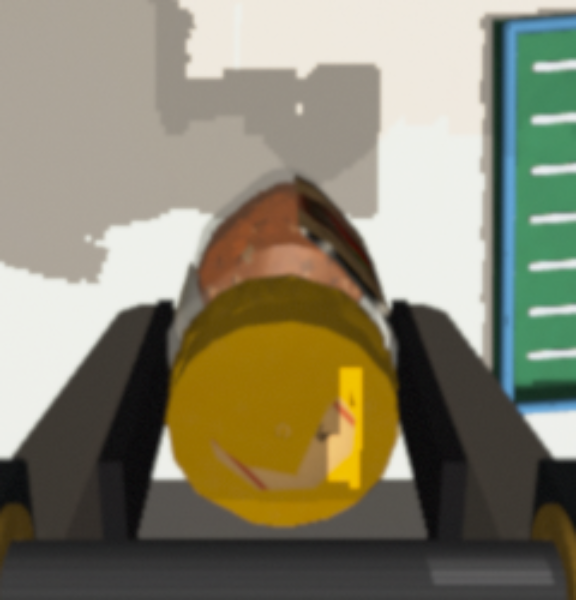

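Emit:
apply_moves(moves=[[0,0,0,0,0,10,1],[0,0,0,0,0,10,1],[0,0,0,0,0,10,1],[0,0,0,0,0,10,1],[0,0,0,0,0,10,1],[0,0,0,0,0,10,1],[0,0,0,0,0,10,1],[0,0,0,0,0,0,1]])

```text
t: 12.72
tcp_pos: [0.4806, -0.1957, 0.1584]
eef_rot: [0.985, 0.175, -0.001, -0.001]
contact_force: [0.3, -0.1, -0.4]
opening: 0.0493
```

Emit:
apply_moves(moves=[[50,0,0,0,0,0,1],[50,0,0,0,0,0,1],[50,0,0,0,0,0,1],[50,0,0,0,0,0,1],[48,0,0,0,0,0,1],[0,-40,0,0,0,0,1],[0,-40,0,0,0,0,1],[0,-34,0,0,0,0,1],[0,0,0,0,0,0,1]])

```text
t: 13.85
tcp_pos: [0.6739, -0.0017, 0.1586]
eef_rot: [0.984, 0.178, -0.001, -0.0]
contact_force: [1.1, -0.4, -0.3]
opening: 0.05
```

Run:
```python
from h import *
a=np.radians(-69.9);xt=np.array([-np.sin(a),np.cos(a)])
t=np.array([.6797,-.0035])-.0035*xt
need([*t,.078],-69.9)
shot('wrist','w7')
im,d,K,T=load('w7');P=cloud('w7');hsv=cv2.cvtColor(im,cv2.COLOR_BGR2HSV)
m=(P[...,2]>.187)&(P[...,2]<.2)&(d>.1)&(hsv[...,1]>150);m[:250]=0
q=P[m];print('lid',len(q),cv2.minEnclosingCircle(q[:,:2].astype(np.float32)),q.mean(0))
```

```text
t 13.85 tcp [ 0.6739 -0.0017  0.1586] yaw -69.54 tilt [-0.0021  0.0004] F [ 1.1 -0.4 -0.3] open 0.0500 q6 1.21
shift now-axes mm [ 1.5  3.8 80.6] n= 2.0
turn [-0.06  0.1   0.36] then shift [ 1.4  3.7 80.6]
lid 5965 ((0.6757259368896484, -0.0019264488946646452), 0.022087376564741135) [ 6.77452125e-01 -6.18817877e-04  1.88987981e-01]
```

View pics/w7.png

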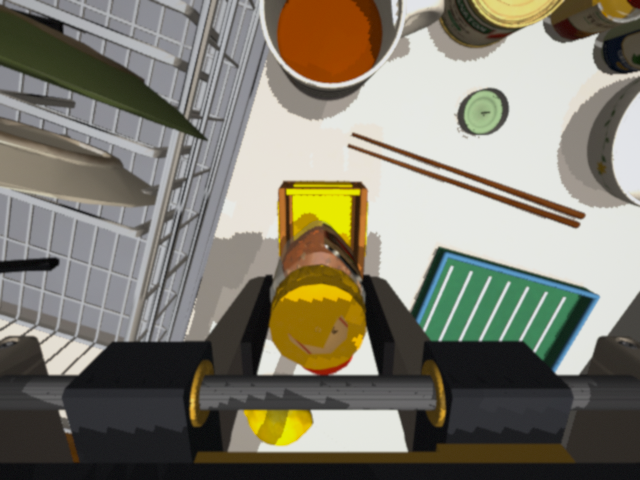

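Emit:
apply_moves(moves=[[2.5,3.5,0,0,0,0.4,1],[0,0,30,0,0,0,1],[0,0,25,0,0,0,1],[0,0,15,0,0,0,1],[0,0,8,0,0,0,1],[0,0,2,0,0,0,1],[0,0,0,0,0,0,1]])

```text
t: 14.78
tcp_pos: [0.6792, -0.0063, 0.0802]
eef_rot: [0.985, 0.171, 0.001, 0.0]
contact_force: [0.6, -0.7, -0.1]
opening: 0.0495
```

Run:
```python
from h import *
need([.6797,-.0035,.077],-69.9)
shot('side','s8');shot('wrist','w8')
im=load('s8')[0];cv2.imwrite('pics/s8c.png',cv2.resize(im[150:330,180:440],None,fx=3,fy=3))
P=cloud('w8');im,d,K,T=load('w8');hsv=cv2.cvtColor(im,cv2.COLOR_BGR2HSV)
m=(P[...,2]>.1)&(P[...,2]<.125)&(d>.1)&(hsv[...,1]>150)&(hsv[...,0]>15);m[:250]=0
q=P[m];print('lid',len(q),cv2.minEnclosingCircle(q[:,:2].astype(np.float32)),q.mean(0))
```

```text
t 14.78 tcp [ 0.6792 -0.0063  0.0802] yaw -70.31 tilt [ 0.001 -0.   ] F [ 0.6 -0.7 -0.1] open 0.0495 q6 1.22
shift now-axes mm [ 1.4 -2.5  3.2] n= 1.0
turn [ 0.02 -0.06 -0.41] then shift [ 1.4 -2.5  3.2]
lid 6746 ((0.6614747643470764, -0.008360331878066063), 0.04232398420572281) [ 0.68429834 -0.00450875  0.11001689]
```

View pics/s8c.png

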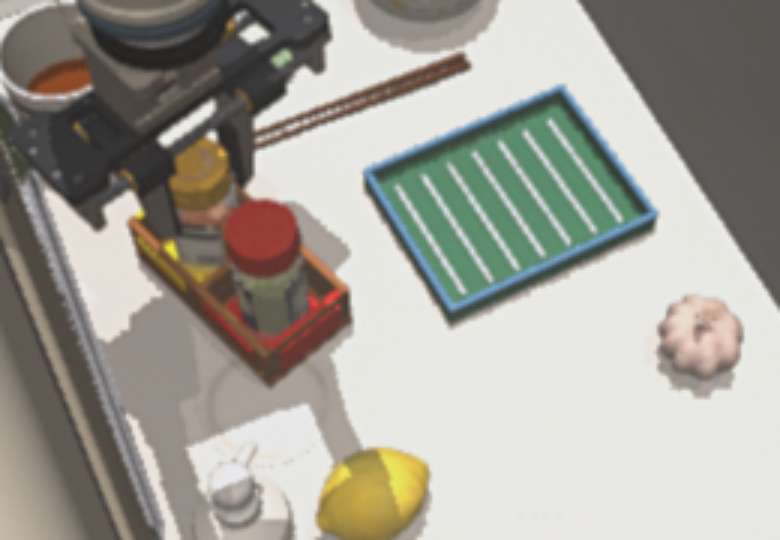

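View pics/w8.png

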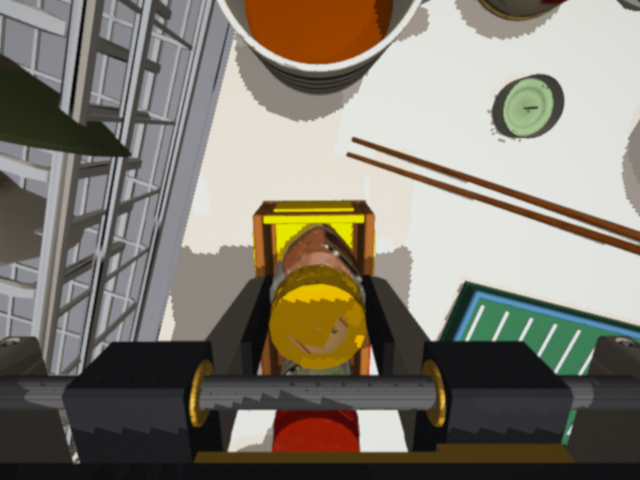

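Emit:
apply_moves(moves=[[0,0,3,0,0,0,1],[0,0,0,0,0,0,1],[0,0,0,0,0,0,-0.5],[0,0,0,0,0,0,-0.5],[0,0,0,0,0,0,-0.5],[0,0,-20,0,0,0,-0.5],[0,0,-55,0,0,0,-0.5],[0,0,-60,0,0,0,-0.5],[0,0,-30,0,0,0,-0.5],[0,0,0,0,0,0,-0.5]])

```text
t: 16.12
tcp_pos: [0.6804, -0.0063, 0.2461]
eef_rot: [0.985, 0.171, 0.003, 0.001]
contact_force: [0.7, 0.8, -0.3]
opening: 0.0688
```

Run:
```python
from h import *
need([.464,-.0345,.24],5.4)
shot('side','s9');shot('wrist','w9')
im=load('s9')[0];cv2.imwrite('pics/s9c.png',cv2.resize(im[150:350,180:440],None,fx=2.9,fy=2.9))
```

```text
t 16.12 tcp [ 0.6804 -0.0063  0.2461] yaw -70.32 tilt [ 0.0067 -0.    ] F [ 0.7  0.8 -0.3] open 0.0688 q6 1.22
shift now-axes mm [-213.3  -46.3    4.7] n= 4.0
turn [  0.35  -0.22 -75.72] then shift [  -7.7 -218.1    6.1]
```

View pics/s9c.png

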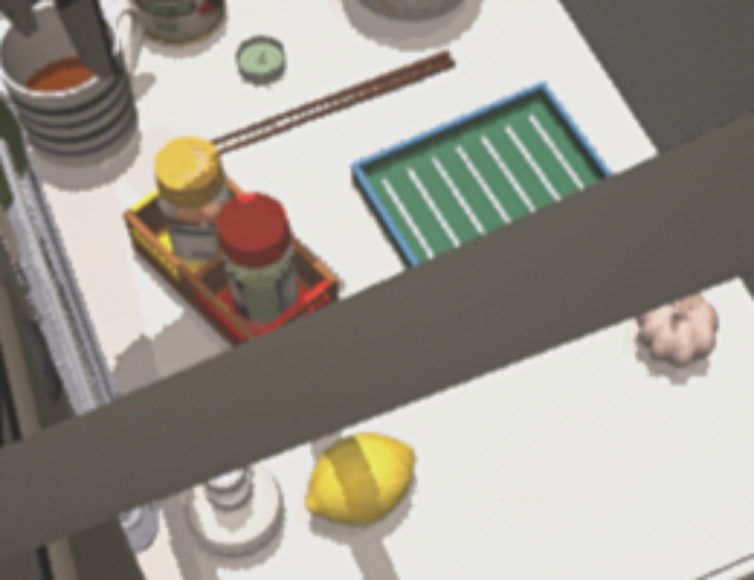

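View pics/w9.png

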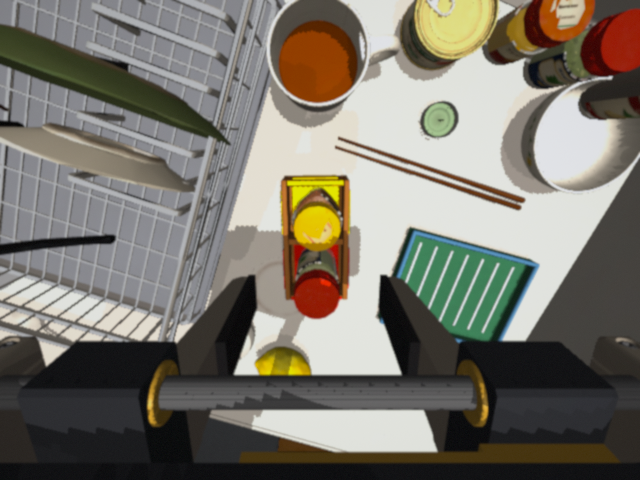

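Both jars stand upright in their bays: yellow lid (318,226), red lid (317,294). Now the lemon.

Emit:
apply_moves(moves=[[-53,-11.5,0,0,0,0,-0.5],[-53,-11.5,0,0,0,0,-1],[-53,-11.5,0,0,0,0,-1],[-53,-11.5,0,0,0,0,-1],[0,0,0,0,0,-10.5,-1],[0,0,0,0,0,-10.5,-1],[0,0,0,0,0,-10.5,-1],[0,0,0,0,0,-10.5,-1],[0,0,0,0,0,-10.5,-1],[0,0,0,0,0,-10.5,-1]])

```text
t: 17.48
tcp_pos: [0.4624, -0.0343, 0.2399]
eef_rot: [0.749, 0.663, -0.001, -0.001]
contact_force: [-0.3, 0.1, -0.5]
opening: 0.0919
```

Emit:
apply_moves(moves=[[0,0,0,0,0,-10.5,-1],[0,0,0,0,0,-2,-1],[0,0,0,0,0,0,-1]])

```text
t: 17.85
tcp_pos: [0.4631, -0.0343, 0.2408]
eef_rot: [0.676, 0.737, -0.001, -0.001]
contact_force: [0.2, 0.7, 0.0]
opening: 0.0921
```

Run:
```python
from h import *
need([.464,-.0345,.025],5.4)
shot('wrist','w10')
im,d,K,T=load('w10');P=cloud('w10');hsv=cv2.cvtColor(im,cv2.COLOR_BGR2HSV)
m=(P[...,2]>.01)&(P[...,2]<.07)&(d>.1)&(hsv[...,1]>130)&(abs(P[...,0]-.464)<.05)&(abs(P[...,1]+.035)<.05)
q=P[m];print(q[:,2].max());print(cv2.fitEllipse(cv2.convexHull((q[:,:2]*1000).astype(np.float32))),(q.max(0)+q.min(0))/2)
w,v=np.linalg.eigh(np.cov(q[:,:2].T));print('long axis',np.degrees(np.arctan2(v[1,1],v[0,1])))
```

```text
t 17.85 tcp [ 0.4631 -0.0343  0.2408] yaw 5.01 tilt [-0.0016  0.0001] F [0.2 0.7 0. ] open 0.0921 q6 -0.16
shift now-axes mm [ -0.3   1.3 215.8] n= 4.0
turn [-0.09 -0.01 -0.39] then shift [ -0.3   0.9 215.8]
0.05703645410547076
((462.1757507324219, -33.986820220947266), (50.91650390625, 70.87249755859375), 5.615952014923096) [ 0.46144221 -0.03407352  0.04302094]
long axis 95.91364024243256
```

View pics/w10.png

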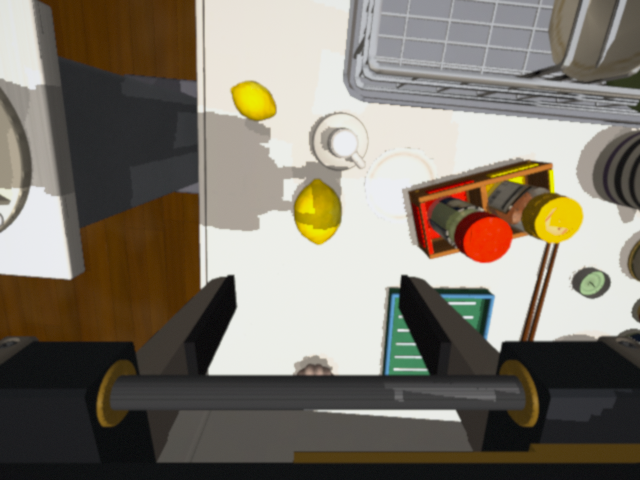

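Lemon at (318,212), poses agree. Descending.

Emit:
apply_moves(moves=[[0,0,60,0,0,0,-1],[0,0,60,0,0,0,-1],[0,0,60,0,0,0,-1],[0,0,27,0,0,0,-1],[0,0,11,0,0,0,-1],[0,0,0,0,0,0,-1]])

```text
t: 18.65
tcp_pos: [0.4636, -0.0343, 0.0235]
eef_rot: [0.675, 0.738, -0.0, -0.0]
contact_force: [-0.0, 0.5, -0.3]
opening: 0.0925
```

Run:
```python
from h import *
need([.463,-.0343,.022],5.7)
```

```text
t 18.65 tcp [ 0.4636 -0.0343  0.0235] yaw 5.12 tilt [-0.0006  0.0001] F [-0.   0.5 -0.3] open 0.0925 q6 -0.17
shift now-axes mm [ 0.1 -0.6  1.5] n= 1.0
turn [-0.03 -0.01 -0.58] then shift [ 0.1 -0.6  1.5]
```

Emit:
apply_moves(moves=[[0,0,0,0,0,0,1],[0,0,0,0,0,0,1],[0,0,0,0,0,0,1],[0,0,0,0,0,0,1],[0,0,0,0,0,0,1],[0,0,-15,0,0,0,1],[0,0,-35,0,0,0,1],[0,0,-50,0,0,0,1],[0,0,0,0,0,0,1]])

```text
t: 19.77
tcp_pos: [0.4661, -0.0345, 0.1274]
eef_rot: [0.674, 0.738, 0.002, 0.003]
contact_force: [1.4, 0.5, -1.9]
opening: 0.0531
```

Run:
```python
from h import *
need([.634,-.174,.125],4.4)
shot('wrist','w11')
```

```text
t 19.77 tcp [ 0.4661 -0.0345  0.1274] yaw 5.18 tilt [ 0.007  -0.0005] F [ 1.4  0.5 -1.9] open 0.0531 q6 -0.17
shift now-axes mm [-154.   154.6    3.7] n= 3.0
turn [0.4  0.06 0.78] then shift [-151.9  156.7    2.4]
```

View pics/w11.png

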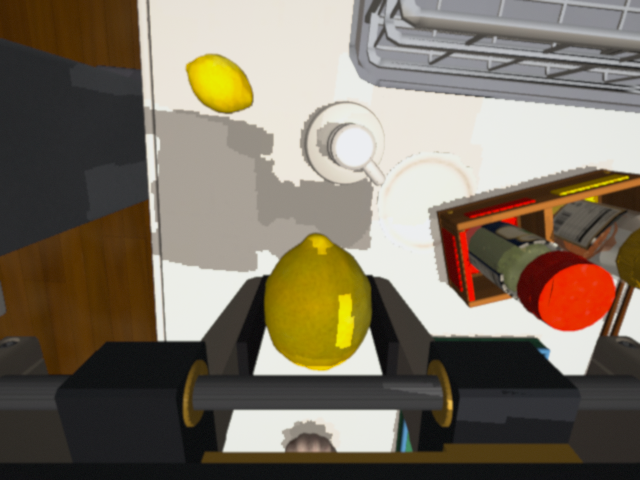

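Emit:
apply_moves(moves=[[-38.5,38.5,0,0,0,0,1],[-38.5,38.5,0,0,0,0,1],[-38.5,38.5,0,0,0,0,1],[-38.5,38.5,0,0,0,0,1],[0,0,0,0,0,0.8,1],[0,0,0,0,0,0,1]])

```text
t: 20.58
tcp_pos: [0.6292, -0.1733, 0.1217]
eef_rot: [0.68, 0.733, -0.001, -0.002]
contact_force: [0.0, 0.3, -1.1]
opening: 0.0529
```

Run:
```python
from h import *
need([.634,-.174,.028],4.4)
shot('wrist','w12')
```

```text
t 20.57 tcp [ 0.6292 -0.1733  0.1217] yaw 4.36 tilt [-0.0035  0.0011] F [ 0.   0.3 -1.1] open 0.0529 q6 -0.35
shift now-axes mm [-1.2  5.  93.7] n= 2.0
turn [-0.19 -0.08 -0.05] then shift [-1.   4.7 93.7]
```

View pics/w12.png

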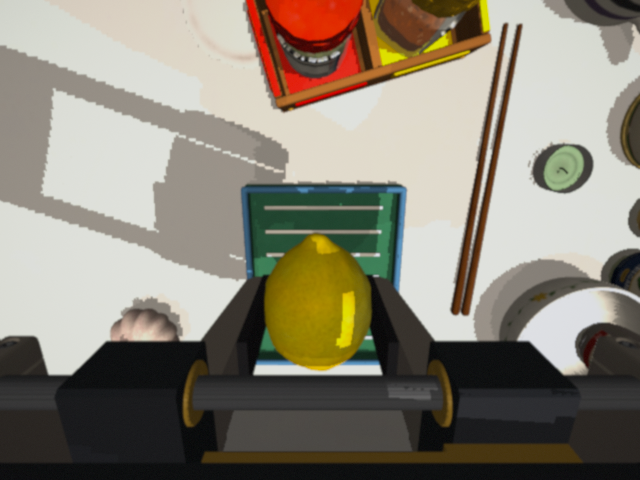

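Emit:
apply_moves(moves=[[-1,4,25,0,0,0,1],[0,0,30,0,0,0,1],[0,0,22,0,0,0,1],[0,0,12,0,0,0,1],[0,0,3,0,0,0,1],[0,0,0,0,0,0,1]])

```text
t: 21.38
tcp_pos: [0.6352, -0.1744, 0.0322]
eef_rot: [0.679, 0.734, 0.0, 0.0]
contact_force: [0.0, -0.1, -1.2]
opening: 0.0526
```

Run:
```python
from h import *
need([.634,-.174,.028],4.4)
shot('wrist','w13')
```

```text
t 21.38 tcp [ 0.6352 -0.1744  0.0322] yaw 4.40 tilt [ 0.0006 -0.0002] F [ 0.  -0.1 -1.2] open 0.0526 q6 -0.35
shift now-axes mm [ 0.5 -1.2  4.2] n= 1.0
turn [ 0.04  0.01 -0.  ] then shift [ 0.5 -1.2  4.2]
```

View pics/w13.png

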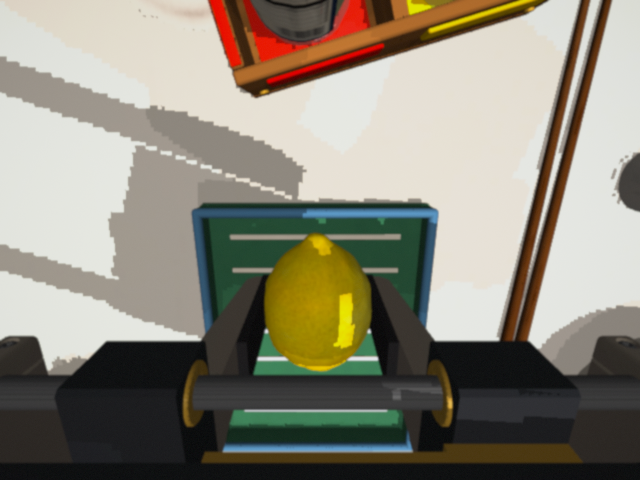

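Emit:
apply_moves(moves=[[0,0,3.5,0,0,0,1],[0,0,0,0,0,0,1],[0,0,0,0,0,0,-0.45],[0,0,0,0,0,0,-0.45],[0,0,0,0,0,0,-0.45],[0,0,-15,0,0,0,-0.45],[0,0,-40,0,0,0,-0.45],[0,0,-55,0,0,0,-1],[0,0,-55,0,0,0,-1],[0,0,0,0,0,0,-1]])

```text
t: 22.68
tcp_pos: [0.6379, -0.1753, 0.1996]
eef_rot: [0.68, 0.734, 0.002, 0.004]
contact_force: [0.4, -0.6, -0.1]
opening: 0.0914
```

Run:
```python
from h import *
need([.481,-.272,.19],0)
shot('wrist','w14')
P=cloud('w14');im,d,K,T=load('w14');hsv=cv2.cvtColor(im,cv2.COLOR_BGR2HSV)
m=(P[...,2]>.03)&(d>.1)&(hsv[...,1]>130)&(abs(P[...,0]-.635)<.05)&(abs(P[...,1]+.18)<.05)
print(P[m].min(0),P[m].max(0))
```

```text
t 22.68 tcp [ 0.6379 -0.1753  0.1996] yaw 4.38 tilt [ 0.0094 -0.0026] F [ 0.4 -0.6 -0.1] open 0.0914 q6 -0.35
shift now-axes mm [ -84.4 -164.     8.3] n= 3.0
turn [0.53 0.17 4.38] then shift [ -96.7 -156.9    9.6]
[ 0.59155828 -0.2128476   0.03038587] [ 0.68464913 -0.13667364  0.24719722]
```

View pics/w14.png

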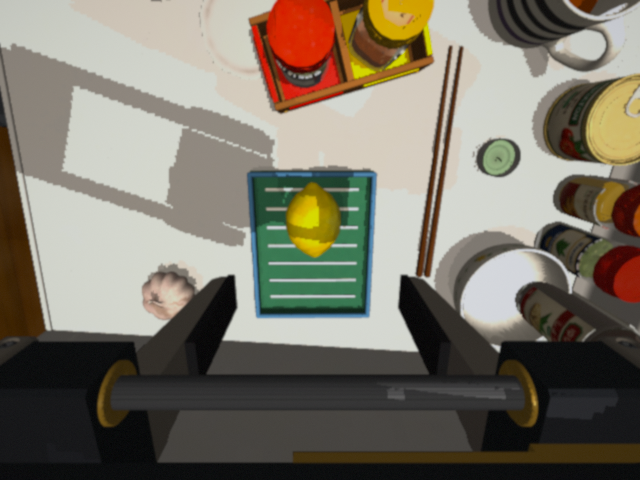

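Run:
```python
from h import *
P=cloud('top0');d=load('top0')[1]
for v in (80,150,200,250,300,340,380):
    print(v,[tuple(P[v,u].round(3)) for u in (428,436,445,460,500,600)])
# arm extents in t2 (arm at yaw -70, TCP .475,-.111)
P=cloud('t2');d=load('t2')[1]
m=(d>.2)&(P[...,2]>.2)&(P[...,0]<.6)&(P[...,0]>.25);m[:,:235]=0
for z in np.arange(.2,.6,.05):
    k=m&(P[...,2]>=z)&(P[...,2]<z+.05)
    if k.any(): print('z',round(z,2),P[k].min(0).round(3),P[k].max(0).round(3))
```

```text
80 [(np.float64(0.919), np.float64(-0.337), np.float64(0.0)), (np.float64(0.982), np.float64(-0.389), np.float64(-0.157)), (np.float64(0.98), np.float64(-0.409), np.float64(-0.15)), (np.float64(0.889), np.float64(-0.385), np.float64(0.08)), (np.float64(0.794), np.float64(-0.384), np.float64(0.318)), (np.float64(0.678), np.float64(-0.385), np.float64(0.613))]
150 [(np.float64(0.764), np.float64(-0.336), np.float64(0.004)), (np.float64(0.802), np.float64(-0.384), np.float64(-0.14)), (np.float64(0.779), np.float64(-0.385), np.float64(-0.051)), (np.float64(0.746), np.float64(-0.385), np.float64(0.077)), (np.float64(0.685), np.float64(-0.385), np.float64(0.31)), (np.float64(0.607), np.float64(-0.385), np.float64(0.608))]
200 [(np.float64(0.656), np.float64(-0.336), np.float64(0.002)), (np.float64(0.681), np.float64(-0.384), np.float64(-0.142)), (np.float64(0.666), np.float64(-0.385), np.float64(-0.055)), (np.float64(0.646), np.float64(-0.386), np.float64(0.07)), (np.float64(0.607), np.float64(-0.386), np.float64(0.305)), (np.float64(0.556), np.float64(-0.384), np.float64(0.608))]
250 [(np
[... 1168 characters left out ...]
149), np.float64(-0.536), np.float64(-0.845)), (np.float64(0.272), np.float64(-0.385), np.float64(-0.064)), (np.float64(0.291), np.float64(-0.386), np.float64(0.058)), (np.float64(0.33), np.float64(-0.384), np.float64(0.298)), (np.float64(0.377), np.float64(-0.385), np.float64(0.595))]
z 0.2 [ 0.268 -0.402  0.2  ] [ 0.6   -0.384  0.25 ]
z 0.25 [ 0.267 -0.402  0.25 ] [ 0.6   -0.014  0.3  ]
z 0.3 [ 0.268 -0.401  0.3  ] [ 0.6   -0.384  0.35 ]
z 0.35 [ 0.268 -0.402  0.35 ] [ 0.6   -0.384  0.4  ]
z 0.4 [ 0.268 -0.401  0.4  ] [ 0.6   -0.383  0.45 ]
z 0.45 [ 0.268 -0.402  0.45 ] [ 0.6   -0.055  0.5  ]
z 0.5 [ 0.268 -0.401  0.5  ] [ 0.6  -0.04  0.55]
z 0.55 [ 0.269 -0.402  0.55 ] [ 0.6  -0.04  0.6 ]
```

Run:
```python
from h import *
P=cloud('t2');d=load('t2')[1]
q1=np.arctan2(-.1109,.475)
r=P[...,0]*np.cos(q1)+P[...,1]*np.sin(q1);l=-P[...,0]*np.sin(q1)+P[...,1]*np.cos(q1)
m=(d>.2)&(P[...,2]>.25)&(P[...,1]>-.3)&(P[...,2]<1.0)&(r>0)&(r<.7)&(abs(l)<.2)
for a in np.arange(0,.7,.05):
    k=m&(r>=a)&(r<a+.05)
    if k.sum()>5: print('r %.2f lat %.3f..%.3f z %.2f..%.2f'%(a,l[k].min(),l[k].max(),P[k][:,2].min(),P[k][:,2].max()))
```

```text
r 0.30 lat -0.061..0.061 z 0.62..0.71
r 0.35 lat -0.061..0.061 z 0.52..0.68
r 0.40 lat -0.061..0.061 z 0.25..0.63
r 0.45 lat -0.066..0.093 z 0.28..0.60
r 0.50 lat -0.066..0.198 z 0.50..0.87
r 0.55 lat -0.066..0.200 z 0.28..0.88
r 0.60 lat -0.108..0.112 z 0.81..0.89
r 0.65 lat -0.153..-0.101 z 0.81..0.89
```

Wall at y = -0.385; the estimated outer wrist edge over the garlic is about -0.36, which clears it.

Emit:
apply_moves(moves=[[-28,-54.5,0,0,0,0,-1],[-28,-54.5,0,0,0,0,-1],[-28,-54.5,0,0,0,0,-1],[0,0,0,0,0,0,-1]])

```text
t: 23.22
tcp_pos: [0.4743, -0.2717, 0.192]
eef_rot: [0.681, 0.732, -0.001, -0.002]
contact_force: [-0.8, 0.8, -0.9]
opening: 0.0921
```

Run:
```python
from h import *
need([.481,-.272,.017],4.4)
shot('wrist','w15')
im,d,K,T=load('w15');P=cloud('w15')
m=(P[...,2]>.015)&(P[...,2]<.07)&(d>.1)&(abs(P[...,0]-.481)<.042)&(abs(P[...,1]+.272)<.042)
q=P[m];print(len(q),q.min(0),q.max(0),cv2.minEnclosingCircle(q[:,:2].astype(np.float32)))
```

```text
t 23.23 tcp [ 0.4743 -0.2717  0.192 ] yaw 4.19 tilt [-0.0033  0.0012] F [-0.8  0.8 -0.9] open 0.0921 q6 -0.60
shift now-axes mm [ -1.    7.2 175. ] n= 3.0
turn [-0.18 -0.08 -0.21] then shift [ -0.8   6.7 175. ]
2295 [ 0.45340746 -0.30254131  0.016067  ] [ 0.5104098  -0.24708243  0.05860913] ((0.48176687955856323, -0.274003267288208), 0.029790086671710014)
```

View pics/w15.png

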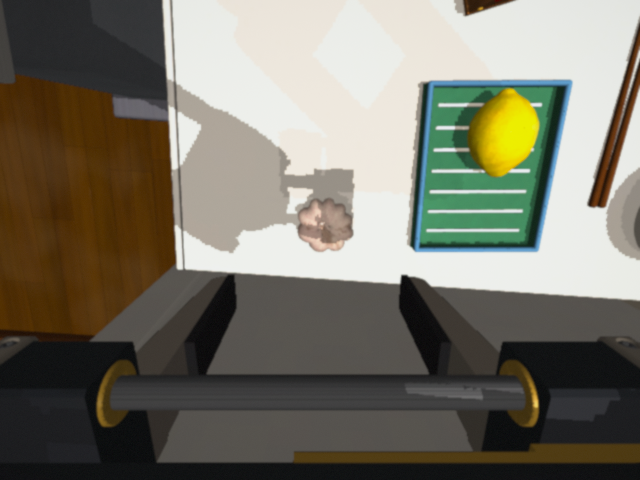

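Emit:
apply_moves(moves=[[-2.5,6,50,0,0,0,-1],[0,0,55,0,0,0,-1],[0,0,40,0,0,0,-1],[0,0,20,0,0,0,-1],[0,0,8,0,0,0,-1],[0,0,0,0,0,0,-1]])

```text
t: 24.02
tcp_pos: [0.4849, -0.2723, 0.0197]
eef_rot: [0.679, 0.734, -0.0, -0.0]
contact_force: [0.7, -0.1, 0.4]
opening: 0.092
```

Run:
```python
from h import *
need([.4815,-.274,.018],4.4)
```

```text
t 24.02 tcp [ 0.4849 -0.2723  0.0197] yaw 4.43 tilt [-0.0006  0.0004] F [ 0.7 -0.1  0.4] open 0.0920 q6 -0.59
shift now-axes mm [-1.5 -3.5  1.7] n= 1.0
turn [-0.03 -0.03  0.03] then shift [-1.5 -3.5  1.7]
```

Emit:
apply_moves(moves=[[-1.5,-3.5,1,0,0,0,-1],[0,0,0,0,0,0,1],[0,0,0,0,0,0,1],[0,0,0,0,0,0,1],[0,0,0,0,0,0,1],[0,0,-15,0,0,0,1],[0,0,-35,0,0,0,1],[0,0,-40,0,0,0,1],[0,0,0,0,0,0,1]])

```text
t: 25.15
tcp_pos: [0.4831, -0.2757, 0.1128]
eef_rot: [0.68, 0.734, 0.001, 0.003]
contact_force: [0.5, -0.8, -1.0]
opening: 0.0556
```

Run:
```python
from h import *
need([.640,-.253,.108],4.4)
shot('wrist','w16')
```

```text
t 25.15 tcp [ 0.4831 -0.2757  0.1128] yaw 4.39 tilt [ 0.0053 -0.0031] F [ 0.5 -0.8 -1. ] open 0.0556 q6 -0.60
shift now-axes mm [ 10.6 158.1   5.6] n= 3.0
turn [ 0.29  0.2  -0.01] then shift [ 10.6 158.1   4.8]
```

View pics/w16.png

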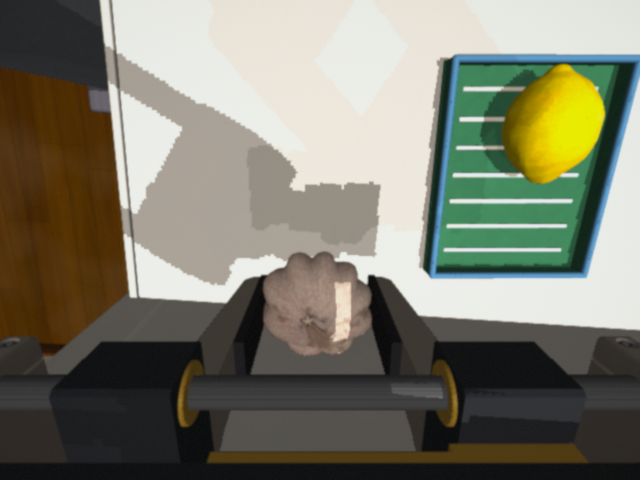

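Emit:
apply_moves(moves=[[3,53,0,0,0,0,1],[3,53,0,0,0,0,1],[3,52,0,0,0,0,1],[0,0,0,0,0,0,1],[0,0,0,0,0,0,1]])

```text
t: 25.82
tcp_pos: [0.6365, -0.253, 0.1075]
eef_rot: [0.679, 0.734, -0.001, -0.001]
contact_force: [-0.5, -0.7, 0.0]
opening: 0.0556
```

Run:
```python
from h import *
need([.640,-.253,.023],4.4)
shot('wrist','w17')
P=cloud('w17');im,d,K,T=load('w17');hsv=cv2.cvtColor(im,cv2.COLOR_BGR2HSV)
m=(P[...,2]>.025)&(P[...,2]<.07)&(d>.1)&(hsv[...,1]>130)&(hsv[...,0]<40)&(hsv[...,0]>18)&(abs(P[...,0]-.635)<.06)&(abs(P[...,1]+.18)<.06)
print(P[m].min(0),P[m].max(0))
```

```text
t 25.82 tcp [ 0.6365 -0.253   0.1075] yaw 4.41 tilt [-0.003  0.001] F [-0.5 -0.7  0. ] open 0.0556 q6 -0.46
shift now-axes mm [-0.4  3.8 84.5] n= 2.0
turn [-0.17 -0.07  0.01] then shift [-0.3  3.5 84.5]
[ 0.60669449 -0.21380626  0.0295344 ] [ 0.66166217 -0.13731299  0.06214528]
```

View pics/w17.png

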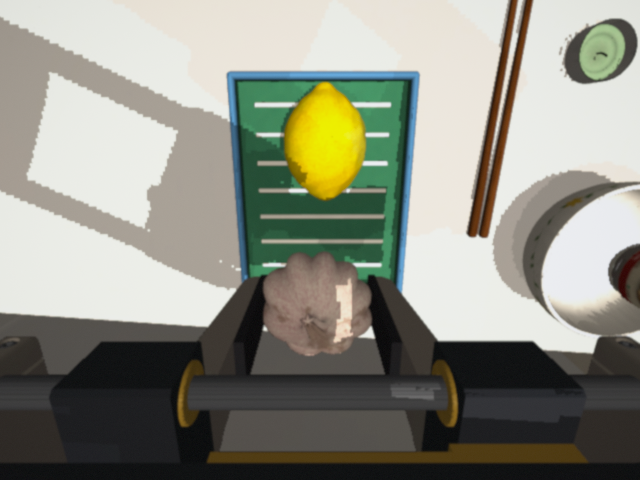

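Emit:
apply_moves(moves=[[0,3,25,0,0,0,1],[0,0,28,0,0,0,1],[0,0,18,0,0,0,1],[0,0,8,0,0,0,1],[0,0,2,0,0,0,1],[0,0,0,0,0,0,1]])

```text
t: 26.62
tcp_pos: [0.6414, -0.2535, 0.0288]
eef_rot: [0.68, 0.734, 0.0, 0.0]
contact_force: [1.0, -0.2, -0.5]
opening: 0.0555
```

Run:
```python
from h import *
need([.640,-.253,.024],4.4)
shot('wrist','w18')
```

```text
t 26.62 tcp [ 0.6414 -0.2535  0.0288] yaw 4.38 tilt [ 0.0009 -0.0004] F [ 1.  -0.2 -0.5] open 0.0555 q6 -0.45
shift now-axes mm [ 0.6 -1.3  4.8] n= 1.0
turn [ 0.05  0.03 -0.02] then shift [ 0.6 -1.3  4.8]
```

View pics/w18.png

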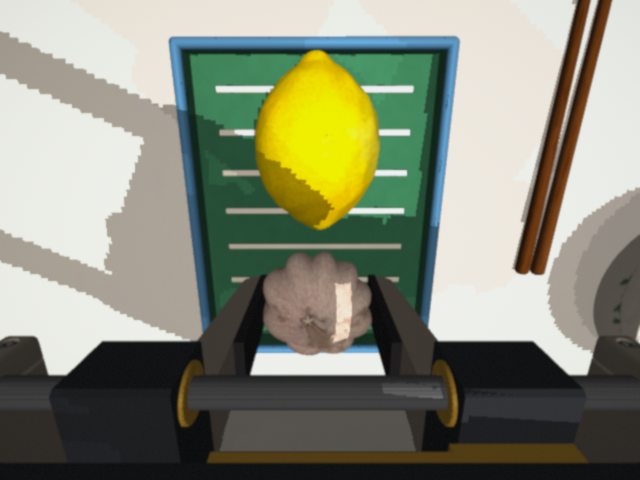

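Emit:
apply_moves(moves=[[0,0,3,0,0,0,1],[0,0,1.5,0,0,0,1],[0,0,0,0,0,0,-0.5],[0,0,0,0,0,0,-0.5],[0,0,0,0,0,0,-0.5],[0,0,-15,0,0,0,-0.5],[0,0,-40,0,0,0,-0.5],[0,0,-60,0,0,0,-0.5],[0,0,-60,0,0,0,-0.5],[0,0,0,0,0,0,-0.5]])

```text
t: 27.92
tcp_pos: [0.6441, -0.2545, 0.2059]
eef_rot: [0.68, 0.734, 0.002, 0.005]
contact_force: [0.8, -0.5, 0.1]
opening: 0.0692
```

Emit:
apply_moves(moves=[[0,-60,0,0,0,0,-0.5],[0,-60,0,0,0,0,-0.5],[0,-60,0,0,0,0,-0.5],[60,0,0,0,0,0,-0.5],[60,0,0,0,0,0,-0.5],[60,0,0,0,0,0,-0.5],[60,0,0,0,0,0,-0.5],[60,0,0,0,0,0,-0.5],[60,0,0,0,0,0,-0.5],[0,0,0,0,0,0,-0.5]])

```text
t: 29.18
tcp_pos: [0.433, 0.0953, 0.1984]
eef_rot: [0.678, 0.735, 0.0, -0.0]
contact_force: [0.5, -0.1, 0.2]
opening: 0.0694
```

Run:
```python
from h import *
need([.640,-.253,.024],4.4)
shot('top','t19');shot('side','s19')
for n in('t19','s19'):
    im=load(n)[0];c=im[135:345,220:430] if n[0]=='t' else im[160:350,215:435]
    cv2.imwrite(f'pics/{n}c.png',cv2.resize(c,None,fx=2.8,fy=2.8,interpolation=cv2.INTER_CUBIC))
P=cloud('t19');im,d,K,T=load('t19');g=(d>.2)
def rep(n,x,y,z0,z1,r=.05):
    m=g&(abs(P[...,0]-x)<r)&(abs(P[...,1]-y)<r)&(P[...,2]>z0)&(P[...,2]<z1);q=P[m]
    print(n,len(q),'ztop %.4f'%q[:,2].max(),'c',np.round(cv2.minEnclosingCircle(q[:,:2].astype(np.float32))[0],4),cv2.minEnclosingCircle(q[:,:2].astype(np.float32))[1])
rep('red',.616,-.027,.105,.14,.035);rep('yel',.68,-.004,.095,.14,.035);rep('lemon',.634,-.174,.03,.08,.045);rep('garlic',.64,-.253,.03,.08,.038);rep('soap',.4815,.044,.02,.1)
```

```text
t 29.18 tcp [0.433  0.0953 0.1984] yaw 4.70 tilt [-0.0004  0.0006] F [ 0.5 -0.1  0.2] open 0.0694 q6 0.13
shift now-axes mm [-364.2  177.8  174.1] n= 6.0
turn [-0.02 -0.04  0.3 ] then shift [-363.2  179.6  174.4]
red 428 ztop 0.1194 c [ 0.6164 -0.0279] 0.022387642413377762
yel 424 ztop 0.1137 c [ 0.6802 -0.0057] 0.02247261069715023
lemon 728 ztop 0.0642 c [ 0.6342 -0.1747] 0.0373673215508461
garlic 537 ztop 0.0648 c [ 0.6414 -0.2531] 0.02961956523358822
soap 713 ztop 0.0933 c [0.4947 0.0554] 0.04847648739814758
```

View pics/t19c.png

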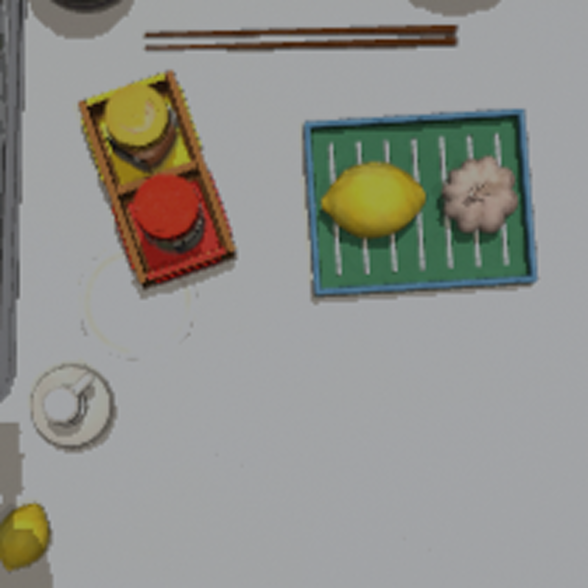

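View pics/s19c.png

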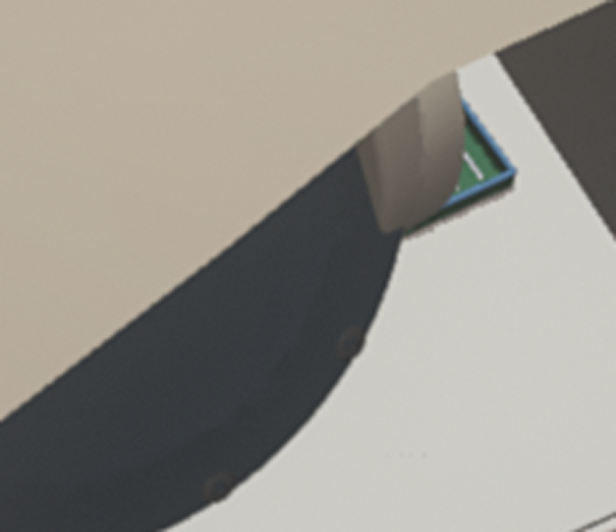

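Run:
```python
from h import *
print(robot.sign_off())
```

```text
the job is handed in; nothing more can be done
None
```

I handed the job in at about 29 s of the 93 s allowed, with all four items put away in the order asked: red jar, yellow jar, lemon, garlic.

**Final top-camera check:**

| Item | Where it is | Error from target |
|---|---|---|
| Red jar | Upright in the red bay | about 1 mm |
| Yellow jar | Upright in the yellow bay | about 2 mm |
| Lemon | On the tray floor, clear of the garlic | about 1 mm |
| Garlic | On the tray floor, clear of the lemon | about 1 mm |

The soap pump and the chopsticks appear at their starting pixels, and the gripper is clear of everything.

**Checks that disagreed or failed:**
- **Heights:** the cameras read about 1 to 4 mm higher than the text. I used the arm's own height relative to the table instead.
- **Yellow jar:** the gripper read 50 mm across it instead of 45 mm. Its body looked squarish and held across the corners. The lid stayed level in the grip and the jar stood upright once released.
- **Side camera:** the arm blocked its last picture, so the final check rests on the top view. An earlier side picture showed both jars upright in their bays.

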